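Pin the crank lever and index the tube turntable four clicks

TASK

Take the headed drive pin out of its wooden stand and push it down through the aligned holes of the crank lever and the turntable until its head sits fully home on the lever. Then swing the lever by its upright handle, counter-clockwise seen from above, so that the turntable goes round with it by exactly four clicks, counted by feel and never running on over a fifth. The turntable springs back if let go, so finish while still holding the handle there, and leave the bottles where they stand.

Things in the scene. Friction and masses are not known exactly. Their poses are not given: they have to be found in the camera images.
- base: Grey round base plate (224 mm across, 12 mm thick, fixed to the bench) of the tube indexer. Origin at bench level on the vertical turning axis shared by turntable and lever; z up. Counted counter-clockwise from its x axis, seen from above: reader at 30 deg, click pawl at 75 deg, lever at rest at 150 deg.
- lever: Dark steel crank lever, 34 mm wide; origin on the turning axis at bench level, arm along its own -x: pin hole 55 mm, handle 140 mm out. A fork: upper plate 46 to 54 mm above the bench, lower plate 24 to 32 mm, turntable between. Unpinned it swings alone against a light spring (below 0.6 N at the handle); at its rest stop all holes line up. Swing 92 deg counter-clockwise. Hub boss 34 mm wide, top at 62 mm.
- lever_hole (a point): Mouth of the lever's pin hole: centre of the hole on the top face of the upper plate, 54 mm above the bench. Hole 11.8 mm, straight down, through upper plate (8 mm), turntable lug (10 mm) and lower plate (8 mm) with 2 mm gaps between. z up, x along the lever's x axis.
- handle (a point): Centre of the lever's upright black handle: a round post, 16 mm across and 52 mm tall (54 to 106 mm above the bench), 140 mm from the turning axis; this point is 80 mm above the bench.
- turntable (a joint): Angle (rad) of the aluminium turntable: 0 at rest, growing counter-clockwise seen from above, stop at 1.57. Scalloped wheel 204 mm across, 34 to 44 mm above the bench, with six stoppered amber tubes (tops at 94 mm) on the side away from the lever. A spring (0.57 N m at 0, 0.65 at 1.3 rad) pulls it back to 0 when not held. The pin's play lets the turntable lag the lever by up to 0.05 rad.
- pawl_block (a point): Top of the dark block of the spring click pawl (64 mm high, 148 mm from the axis), fixed to the base. Pawl rides over one lobe of the wheel per click, every 15 deg (0.262 rad): the push at the pinned handle, about 4.5 N, rises to about 6.5 N, drops to about 2 N, returns to 4.5 N. Lobes pass at 0.131, 0.393, 0.654, 0.916, 1.178 rad; after n clicks the wheel is mid-gap at n x 0.262.
- reader (a point): Top of the fixed black reader post (28 mm square, 110 mm high, white plate on its inner face), 146 mm from the axis. Not touched.
- stand: Wooden block 64 x 64 x 34 mm, fixed, to the left or the right of the indexer, with the pin standing upright in a hole at its centre (12 mm wide, 30 mm deep). Origin at the centre of its underside.
- pin_head (a point): Centre of the drive pin's head: steel cylinder 22 mm across, 20 mm tall, to be gripped. The 10 mm shank runs 36 mm down from the head's underside and ends in a 5 mm taper; 60 g. In the stand the head's underside is 40 mm above the bench and this point 50 mm. z along the pin, up.
- pin_shoulder (a point): Centre of the underside of the pin's head (10 mm below the head's centre). Home: at the mouth of the lever's hole.
- bottle_a: Amber dropper bottle, 36 mm across, 105 mm tall, loose bystander; origin at the centre of its underside, z up.
- bottle_b: Amber bottle with white cap, 36 mm across, 82 mm tall, loose bystander; origin at the centre of its underside, z up.
- bottle_c: Amber dropper bottle, 40 mm across, 112 mm tall, loose bystander; origin at the centre of its underside, z up.
- spot_plate: White ceramic spot plate 115 x 90 x 14 mm lying fixed on the bench opposite the pin stand; origin at the centre of its underside. Not used.

How it is judged:
By the outcome, as a careful person would: the job done as asked, in the order asked, and still so for the second after the job is handed in, while the arm keeps its last pose, push and grip.
It also fails if it takes over 69 s, if anything falls off the work surface, if the arm or the gripper's body presses on something with over 40 N, if the wrist force passes 120 N, or if a joint passes its speed limit or range.

ROBOT

A 6-joint arm with a two-finger parallel gripper is mounted at the origin on the work surface. World frame = base frame: x ahead of the robot, y to its left, z up, the work surface at z = 0. Lengths are in mm, angles in rad, forces in N, time in s.
With the tool pointing down it reaches from about 275 to 750 mm from the base axis. Payload 10.2 kg.
Tool frame: the origin (TCP) lies at the very end of the fingers, on their centre line; the grasp point (between the pads) lies 19 mm behind it; x points along the fingers, y is the direction in which the jaws open and shut, and the axes are right-handed (so a half turn about x gives the same grasp; the last joint's range is limited). The gripper opens to 85 mm and grips with 20 to 120 N. Pads are 22 mm wide; open, the fingers measure 114 mm over their backs; the gripper's body (76 mm by 85 mm) begins 54 mm behind the grasp point. The pads swing forward as they close: fully open they stand 13 mm farther back than shut.
Start: joints at [-1.431, 0.313, 1.498, -0, 1.331, -0.223], TCP at [186.307, -490.837, 231.294] pointing down, gripper open.
Joint ranges: [-2.94, 2.94], [-0.97, 2.17], [0.19, 2.56], [-1.23, 4.37], [0.02, 3.11], [-2.88, 2.88]. Speed limits (rad/s): [2.39, 2.39, 3.01, 3.14, 3.14, 3.14].

INTERFACE

Orientations are given as a unit quaternion [w, x, y, z].
In Python, from rig import ctrl, viewer, order gives the robot as it stands. The module is installed in compiled form; this text tells all that it offers.
- The arm moves only by the tool carry_out, never from a script. Its argument "deltas" is a list of rows, each a list of 7 numbers: the gripper command: -1 is fully open, 1 is shut, values between are in proportion, then the shift along the tool's x, y, z in mm, then the turn, a rotation vector about the tool's x, y, z in degrees. A call has exactly 5 rows; each row is the pose to reach, as a shift and turn from the pose commanded when the call began, along the tool's axes at that moment; what a row does not reach only later rows make up. A row lasts 1/8 s, in which the tool goes at most 62.5 mm and 10.7 degrees, less where a joint would pass 70% of its speed; a pose out of reach is approached as far as the arm can. A call with a gripper value outside its range is refused whole. The fingers move at their own pace and stop on an object; "newtons" is the grip in N (left out, the last holds). Time passes only in rows, so rows that repeat a pose let the fingers close, or fill a call up. It gives the time, the measured TCP pose, the force and the opening at its end, in the units of the state.
- ctrl.sense(): the state, without advancing time (a new reading comes with each control period).
- viewer.capture(name): name is "scene" or "top" or "wrist"; returns the picture (400x640x3 uint8, red, green, blue); there is no depth.
- viewer.calibration(name): a dict with "fx", "fy", "cx", "cy" (pixels), "k1" (the pictures are not rectified: a ray, as slopes to the right and down, at radius r is drawn at 1 + k1 r^2 times it, then the intrinsics apply), "xyz" and "attitude" of the camera in the world; the wrist camera has in their place "T_tool_cam" (4x4, takes a point from camera to tool coordinates, whose origin is the TCP and whose axes are the tool frame's). Camera axes: x right, y down, z forward; pixel columns grow to the right and rows downward; lengths in mm; the calibration is good to about 2 mm. A picture is of the moment at which its call begins: read the wrist's pose just before it. calibration takes no time and is no camera call.
- order.finish_job(): hands the job in, once; it reports no verdict.
The state is a dict: "time_s": time; "joints": joint angles; "dq": joint speeds; "tau": joint torques, N m; "eef_pos": TCP position; "ee_rot": TCP orientation; "force": force on the tool from outside, world axes, zero at the start; "wrist_torque": the same for the moment, N m; "grip_width": opening from 0.0 (shut) to 1.0 (fully open).
Only numpy, scipy, OpenCV 4.12 (cv2) and the standard library are available. Lean on these libraries where they do the work, as an engineer would, in place of code of your own. Each camera call takes 0.05 s, during which the arm holds its last target. There are 200 camera calls.

## Working session

There is one attempt and no reset: what is moved stays moved. The work goes in short steps, Python scripts to look and compute and a tool call to move; the robot and the scene stay as the last step left them, time stands still between calls to the robot, and variables do not carry over. Pictures are saved under pics/ and viewed, about 8 in all and at most 12, crops included, and the job is handed in when it is done.

Besides the shell and the picture viewer there is one more tool, called after ">>>" as name(argument=value, ...), one argument or row to a line, values as JSON. carry_out: Moves the arm, as the interface text tells. Its arguments: {"type":"object","properties":{"deltas":{"type":"array"},"newtons":{"type":"number"}},"required":["deltas"]}

```bash
mkdir -p pics; cat > h.py <<'E'
import numpy as np, cv2
from scipy.spatial.transform import Rotation as R
from rig import ctrl, viewer, order
def rq(q): return R.from_quat([q[1],q[2],q[3],q[0]])
def snap(n,f):
    im=np.asarray(viewer.capture(n)); cv2.imwrite('pics/'+f,im[:,:,::-1]); return im
def cam(n,s=None):
    c=viewer.calibration(n)
    if n=='wrist':
        s=s or ctrl.sense(); T=np.eye(4);T[:3,:3]=rq(s['ee_rot']).as_matrix();T[:3,3]=s['eef_pos']
        T=T@np.array(c['T_tool_cam']); return c,T[:3,:3],T[:3,3]
    a=np.array(c['attitude']); M=a if a.shape==(3,3) else rq(a).as_matrix()
    return c,M,np.array(c['xyz'])
def px2w(n,u,v,z,s=None):
    c,M,o=cam(n,s); d=np.array([(u-c['cx'])/c['fx'],(v-c['cy'])/c['fy']]); q=d.copy()
    for _ in range(20): q=d/(1+c['k1']*(q@q))
    r=M@np.array([q[0],q[1],1]); return o+r*(z-o[2])/r[2]
def w2px(n,p,s=None):
    c,M,o=cam(n,s); x=M.T@(np.array(p)-o); q=x[:2]/x[2]; q=q*(1+c['k1']*(q@q))
    return np.array([q[0]*c['fx']+c['cx'],q[1]*c['fy']+c['cy']])
E
python3 - <<'E'
from h import *
for n in ['scene','top','wrist']: print(n,viewer.calibration(n))
s=ctrl.sense();print(s)
a=snap('top','top0.png');b=snap('scene','scene0.png')
E
```

```text
scene {'fx': 470.5672424785042, 'fy': 470.5672424785042, 'cx': 317.0592753331893, 'cy': 193.8087412311277, 'k1': 0.046353671367764436, 'xyz': array([ 896.1988393 , -515.31919109,  877.56255856]), 'attitude': array([-0.30198423,  0.91572804,  0.25186757, -0.0825252 ])}
top {'fx': 374.60844963196485, 'fy': 374.60844963196485, 'cx': 327.76671737991916, 'cy': 205.62231279814426, 'k1': 0.030308612263131772, 'xyz': array([553.19399939,  -9.01645781, 923.896133  ]), 'attitude': array([-0.01318887,  0.70909992, -0.70454182,  0.02498357])}
wrist {'fx': 305.6939878265672, 'fy': 305.6939878265672, 'cx': 319.7041044987893, 'cy': 200.14057670462307, 'k1': -0.045214157985625704, 'T_tool_cam': array([[-8.09473907e-05, -2.66133881e-01,  9.63936072e-01,
        -1.42098987e+02],
       [ 9.99999843e-01,  5.12726500e-04,  2.25534947e-04,
        -1.72138970e-01],
       [-5.54258059e-04,  9.63935939e-01,  2.66133798e-01,
        -6.68969495e+01],
       [ 0.00000000e+00,  0.00000000e+00,  0.00000000e+00,
         1.00000000e+00]])}
{'time_s': 0.0, 'joints': array([-1.43136891e+00,  3.13451491e-01,  1.49842105e+00,  7.79863076e-06,
        1.33099880e+00, -2.23373699e-01]), 'dq': array([ 1.21420740e-03, -6.14595283e-05,  1.28072467e-03,  4.49826501e-04,
        5.35852602e-04, -2.62711390e-04]), 'tau': array([ 5.44119321e-04, -4.12253630e+01, -2.59739792e+01, -1.39507501e-04,
        4.11225119e-03,  1.74006209e-05]), 'eef_pos': array([ 186.28730007, -490.57054627,  230.74034615]), 'ee_rot': array([ 0.127115  ,  0.69552619,  0.12801815, -0.69548289]), 'force': array([ 1.01267552,  1.21803376, -0.42886319]), 'wrist_torque': array([ 0.04616184, -0.00143731,  0.01812419]), 'grip_width': 0.9971267515209173}
```

View pics/top0.png

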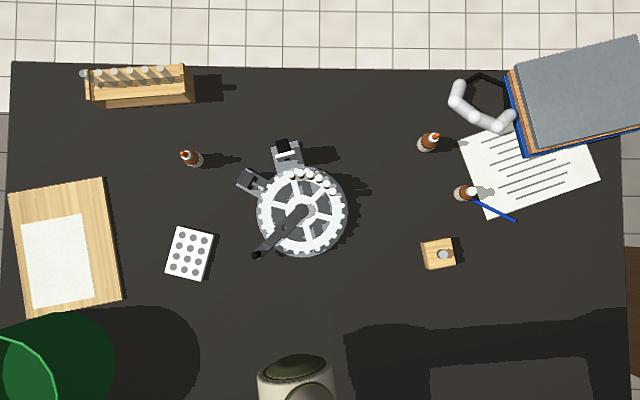

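View pics/scene0.png

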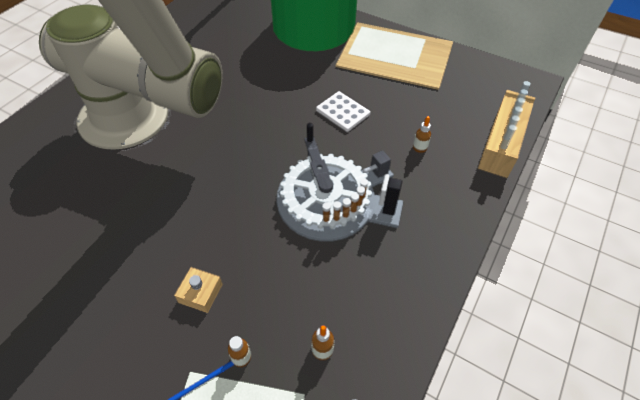

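The top view shows the stand at about (438,254) with the pin head at (443,254). The hub is near (303,211) and the handle near (256,254). The pawl block is at (250,180) and the reader at (286,150). Next I'll enlarge these areas.

```bash
python3 - <<'E'
from h import *
a=cv2.imread('pics/top0.png');b=cv2.imread('pics/scene0.png')
r=lambda i,x,y,w,h,k:cv2.resize(i[y:y+h,x:x+w],None,fx=k,fy=k,interpolation=cv2.INTER_CUBIC)
# top: indexer 235..355 x 135..265 ; stand 415..465x232..276 ; scene: indexer, stand
A=r(a,235,135,120,130,4); B=r(a,415,230,50,50,6)
C=r(b,270,115,140,130,4)[:, :]; D=r(b,170,260,60,60,5)
W=np.zeros((530,800,3),np.uint8); W[:520,:480]=A; W[:300,490:790]=B; cv2.imwrite('pics/c1.png',W)
W=np.zeros((530,880,3),np.uint8); W[:520,:560]=C; W[:300,570:870]=D; cv2.imwrite('pics/c2.png',cv2.resize(W,(800,482)))
E
```

```text
(no output)
```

View pics/c1.png

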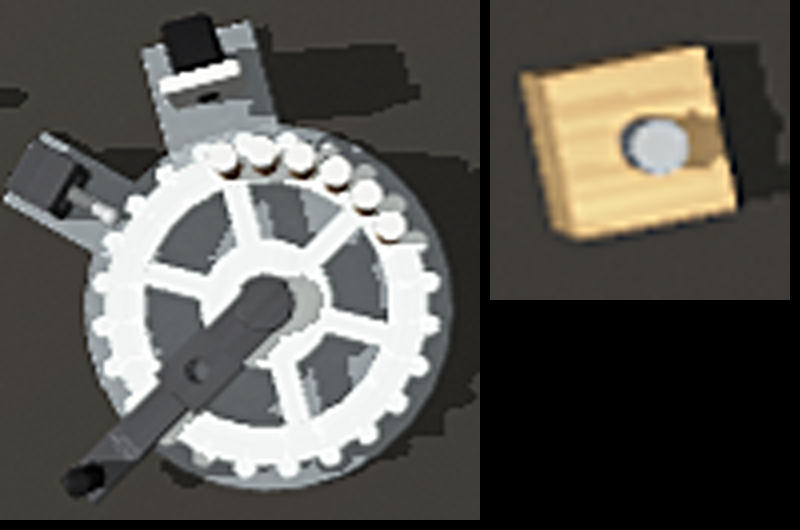

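```bash
python3 - <<'E'
from h import *
f=lambda x,y,k,x0,y0:((x+.5)/k-.5+x0,(y+.5)/k-.5+y0)
P={}
for n,x,y,k,x0,y0,z in [('hub',270,302,4,235,135,62),('hole',197,371,4,235,135,54),('handletop',80,474,4,235,135,106),('pin',663,146,6,415,230,60),('pawl',42,172,4,235,135,64),('reader',190,42,4,235,135,110)]:
    p=px2w('top',*f(x,y,k,x0,y0),z);P[n]=p;print(n,p.round(1), 'r',np.hypot(*p[:2]).round(1))
h=P['hub']
for n in P: d=P[n]-h;print(n,np.hypot(d[0],d[1]).round(1),np.degrees(np.arctan2(d[1],d[0])).round(1))
# stand corners
for x,y in [(540,75),(705,47),(737,208),(577,238)]: print(px2w('top',*f(x,y,6,415,230),34).round(1))
for n in ('pin','hole','hub','handletop'): print(n,w2px('scene',P[n]).round(1))
for n,u,v in [('a',185,157),('b',432,140),('c',465,192)]: print(n,px2w('top',u,v,80).round(0))
print(px2w('top',196,160,0),px2w('top',424,146,0),px2w('top',462,196,0))
E
```

```text
hub [589.   35.7  62. ] r 590.1
hole [549.2  77.8  54. ] r 554.7
handletop [493.5 135.  106. ] r 511.7
pin [ 492.1 -476.7   60. ] r 685.1
pawl [662.8 166.9  64. ] r 683.5
reader [729.1  78.2 110. ] r 733.3
hub 0.0 0.0
hole 58.0 133.4
handletop 137.8 133.9
pin 521.4 -100.7
pawl 150.6 60.7
reader 146.4 16.9
[ 517.7 -443.2   34. ]
[ 529.3 -508.2   34. ]
[ 466.3 -519.    34. ]
[ 454.  -456.2   34. ]
pin [121.1 368.8]
hole [318.9 166.2]
hub [324.7 183.8]
handletop [310.7 125.4]
a [706. 298.  80.]
b [ 750. -260.   80.]
c [ 632. -334.   80.]
[713.40319011 300.78038187   0.        ] [ 753.84683925 -263.58320866    0.        ] [ 629.36506753 -356.95152251    0.        ]
```

View pics/c2.png

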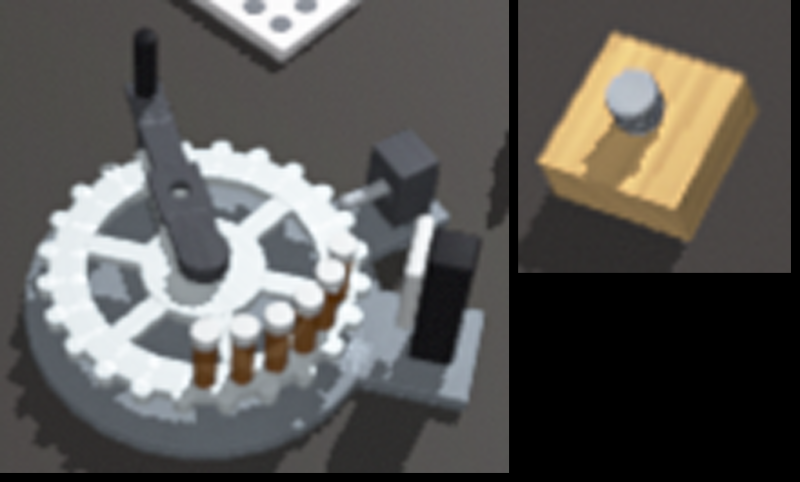

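```bash
python3 - <<'E'
from h import *
from scipy.optimize import least_squares as L
f=lambda x,y,k,x0,y0:np.array([(x+.5)/k-.5+x0,(y+.5)/k-.5+y0])
T=lambda x,y:f(x,y,4,235,135); S=lambda x,y:f(x*1.1,y*1.1,4,270,115)
obs=[('top',55,150,54,T(197,371)),('top',140,150,106,T(80,474)),('top',148,75,64,T(42,172)),('top',146,30,110,T(190,42)),('top',0,0,62,T(270,302)),
('scene',55,150,54,S(180,191)),('scene',140,150,106,S(145,37)),('scene',148,75,64,S(407,157)),('scene',0,0,62,S(205,262))]
def res(p):
    o=[]
    for n,r,a,z,q in obs:
        t=p[2]+np.radians(a);o.append(w2px(n,[p[0]+r*np.cos(t),p[1]+r*np.sin(t),z])-q)
    return np.ravel(o)
r=L(res,[589,35,-.28],loss='soft_l1');print(r.x,np.degrees(r.x[2]));print(res(r.x).reshape(-1,2).round(1))
x,y,t=r.x
for rr in (55,140): print(x+rr*np.cos(t+np.radians(150)),y+rr*np.sin(t+np.radians(150)))
pt=f(663-490,146,6,415,230);p=px2w('top',*pt,60);print('pin',p,w2px('scene',p),'obs',f(632*1.1-570,95*1.1,5,170,260))
c=[px2w('top',*f(u-490,v,6,415,230),34) for u,v in [(540,75),(705,47),(737,208),(577,238)]];print(np.round(c,1),np.mean(c,0))
ob=f(632*1.1-570,95*1.1,5,170,260)
r2=L(lambda q:np.r_[w2px('top',[*q,60])-pt,w2px('scene',[*q,60])-ob],p[:2]);print('pin fit',r2.x,r2.fun)
E
```

```text
[ 5.90348341e+02  3.73406307e+01 -2.49723122e-01] -14.308080925900356
[[ 0.9 -0.8]
 [-0.1  1.6]
 [ 0.2 -0. ]
 [ 0.6 -0.8]
 [-0.7 -0.6]
 [-0.  -0. ]
 [-0.   0.1]
 [ 0.  -0.5]
 [-0.4 -3.2]]
550.9906590676824 75.75902278944592
490.1651501162957 135.13290139615964
pin [ 490.62534325 -289.76010074   60.        ] [193.48815623 280.1041292 ] obs [194.64 280.5 ]
[[ 516.3 -249.9   34. ]
 [ 527.8 -315.3   34. ]
 [ 464.7 -327.    34. ]
 [ 452.5 -263.9   34. ]] [ 490.32695689 -289.03467425   34.        ]
pin fit [ 491.94381424 -289.39989838] [-0.1643004  -0.57852122 -0.48267877 -0.22243015]
```

```bash
cat >> h.py <<'E'
def goal(p,phi,s=None):
    """shift (tool mm) and turn (tool deg) from the measured pose to TCP p, tool down, tool y at world angle phi deg"""
    s=s or ctrl.sense(); A=rq(s['ee_rot']); c,n=np.cos(np.radians(phi)),np.sin(np.radians(phi))
    B=R.from_matrix(np.array([[0,0,-1],[c,n,0],[n,-c,0]]).T)
    return A.inv().apply(np.array(p)-s['eef_pos']).round(1),np.degrees((A.inv()*B).as_rotvec()).round(2)
def st():
    s=ctrl.sense();m=rq(s['ee_rot']).as_matrix();print('t',s['time_s'],'p',s['eef_pos'].round(1),'yaw',np.degrees(np.arctan2(m[1,1],m[0,1])).round(1),'x',m[:,0].round(3),'F',s['force'].round(1),'M',s['wrist_torque'].round(2),'g',round(85*s['grip_width'],1),'q6',s['joints'].round(2)[5]);return s
E
python3 - <<'E'
from h import *
s=st()
for phi in (0,-45,45,135,180): print(phi,goal([491,-289.5,130],phi))
E
```

```text
t 0.1 p [ 186.3 -490.6  230.8] yaw -69.2 x [-0.     0.001 -1.   ] F [-0.1  0.5 -0. ] M [-0.04  0.    0.03] g 85.0 q6 -0.22
0 (array([ 101. ,  -79.8, -356.2]), array([-6.921e+01, -5.000e-02,  5.000e-02]))
-45 (array([ 101. ,  -79.8, -356.2]), array([-24.21,  -0.03,   0.06]))
45 (array([ 101. ,  -79.8, -356.2]), array([-1.1421e+02, -7.0000e-02,  3.0000e-02]))
135 (array([ 101. ,  -79.8, -356.2]), array([1.5579e+02, 8.0000e-02, 4.0000e-02]))
180 (array([ 101. ,  -79.8, -356.2]), array([1.1079e+02, 5.0000e-02, 6.0000e-02]))
```

>>> carry_out(
  deltas=[
    [-1,16,-12.8,-57,-10,0,0],
    [-1,32,-25.6,-114,-20,0,0],
    [-1,48,-38.4,-171,-30,0,0],
    [-1,64,-51.2,-228,-40,0,0],
    [-1,80,-64,-285,-50,0,0],
  ],
)

```text
time_s: 0.72
eef_pos: [431.4, -328.5, 150.6]
ee_rot: [-0.411, -0.575, -0.411, 0.575]
force: [0.8, -1.3, -0.2]
grip_width: 0.998
```

```bash
python3 - <<'E'
from h import *
s=st(); print(goal([491,-289.5,130],0))
E
```

```text
t 0.725 p [ 431.4 -328.5  150.6] yaw -18.9 x [-0.  0. -1.] F [ 0.8 -1.3 -0.2] M [-0.    0.02  0.02] g 84.8 q6 -0.54
(array([ 20.6,  43.8, -56.2]), array([-1.889e+01, -1.000e-02,  1.000e-02]))
```

>>> carry_out(
  deltas=[
    [-0.18,10.3,21.9,-28.1,-9.5,0,0],
    [-0.18,20.6,43.8,-56.2,-18.9,0,0],
    [-0.18,20.6,43.8,-56.2,-18.9,0,0],
    [-0.18,20.6,43.8,-56.2,-18.9,0,0],
    [-0.18,20.6,43.8,-56.2,-18.9,0,0],
  ],
)

```text
time_s: 1.35
eef_pos: [489.3, -292.0, 131.0]
ee_rot: [-0.498, -0.502, -0.498, 0.502]
force: [0.5, -0.3, 0.5]
grip_width: 0.589
```

```bash
python3 - <<'E'
from h import *
s=st(); print(w2px('wrist',[491,-289.5,60],s)); im=snap('wrist','w1.png')
E
```

```text
t 1.35 p [ 489.3 -292.   131. ] yaw -0.4 x [ 0. -0. -1.] F [ 0.5 -0.3  0.5] M [-0.   -0.05 -0.01] g 50.1 q6 -0.74
[322.6081316  208.06675656]
```

View pics/w1.png

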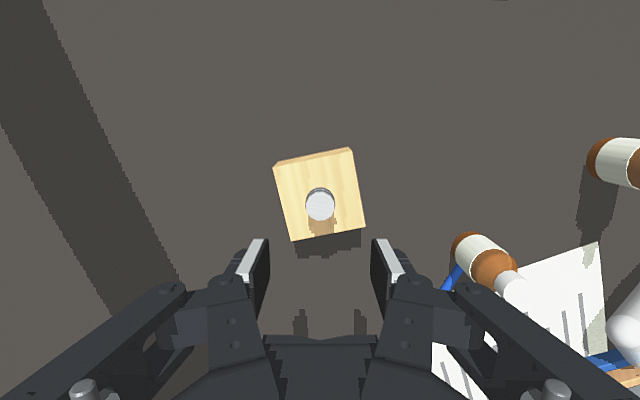

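Wrist view: the pin head top sits at about (320,205), the stand is around it, and the fingers are clear. I'll work out where the pin is from this.

```bash
python3 - <<'E'
from h import *
s=st(); p=px2w('wrist',320,204.7,60,s);print(p); 
im=cv2.imread('pics/w1.png')[180:230,295:345]; 
g=im.astype(int); m=((g.max(2)-g.min(2))<30)&(g.mean(2)>130); y,x=np.nonzero(m);print(x.mean()+295,y.mean()+180,len(x),x.min()+295,x.max()+295,y.min()+180,y.max()+180)
for z in (42,70): print(goal([p[0],p[1],z],0,s))
print(np.round([px2w('wrist',u,v,34,s) for u,v in [(274,167),(352,152),(365,227),(291,241)]],1))
E
```

```text
t 1.4 p [ 489.4 -291.9  131. ] yaw -0.4 x [ 0. -0. -1.] F [ 0.1 -0.3  0.3] M [ 0.   -0.02  0.03] g 50.0 q6 -0.74
[ 489.1864705  -286.87738962   60.        ]
319.7548746518106 204.73398328690809 718 306 334 187 220
(array([89. , -0.2, -5.1]), array([-0.43,  0.02, -0.02]))
(array([61. , -0.2, -5. ]), array([-0.43,  0.02, -0.02]))
[[ 453.1 -263.2   34. ]
 [ 514.4 -251.9   34. ]
 [ 526.5 -314.1   34. ]
 [ 464.5 -326.2   34. ]]
```

>>> carry_out(
  deltas=[
    [-0.18,35,0,-3.4,-0.4,0,0],
    [-0.18,65,0,-3.4,-0.4,0,0],
    [-0.18,89,0,-3.4,-0.4,0,0],
    [-0.18,89,0,-3.4,-0.4,0,0],
    [-0.18,89,0,-3.4,-0.4,0,0],
  ],
)

```text
time_s: 2.02
eef_pos: [490.2, -288.5, 42.9]
ee_rot: [0.501, 0.5, 0.5, -0.5]
force: [-0.6, 0.2, 0.8]
grip_width: 0.586
```

>>> carry_out(
  deltas=[
    [1,0,0,0,0,0,0],
    [1,0,0,0,0,0,0],
    [1,0,0,0,0,0,0],
    [1,0,0,0,0,0,0],
    [1,0,0,0,0,0,0],
  ],
  newtons=50,
)

```text
time_s: 2.65
eef_pos: [490.3, -288.2, 42.7]
ee_rot: [0.501, 0.5, 0.5, -0.5]
force: [-1.1, 0.4, 7.1]
grip_width: 0.236
```

```bash
python3 - <<'E'
from h import *
st()
E
```

```text
t 2.65 p [ 490.3 -288.2   42.7] yaw 0.1 x [ 0.001 -0.001 -1.   ] F [-1.1  0.4  7.1] M [0.04 0.19 0.01] g 20.0 q6 -0.74
```

>>> carry_out(
  deltas=[
    [1,-10,0,0,0,0,0],
    [1,-35,0,0,0,0,0],
    [1,-70,0,0,0,0,0],
    [1,-100,0,0,0,0,0],
    [1,-100,0,0,0,0,0],
  ],
)

```text
time_s: 3.28
eef_pos: [490.7, -288.4, 144.1]
ee_rot: [0.502, 0.5, 0.499, -0.5]
force: [0.4, -0.3, -0.9]
grip_width: 0.236
```

```bash
python3 - <<'E'
from h import *
s=st(); snap('wrist','w2.png'); i=cv2.imread('pics/w2.png')[150:400,200:440]; cv2.imwrite('pics/w2c.png',cv2.resize(i,None,fx=2.4,fy=2.4,interpolation=cv2.INTER_CUBIC))
c,M,o=cam('wrist',s)
for d in (-2,-20,36+0): print(d)
for y in (43.7,43.7): print(goal([521,106,y+100],45.7,s))
E
```

```text
t 3.275 p [ 490.7 -288.4  144.1] yaw 0.1 x [ 0.003 -0.003 -1.   ] F [ 0.4 -0.3 -0.9] M [-0.02  0.04 -0.01] g 20.1 q6 -0.74
-2
-20
36
(array([  -0.7,   31. , -394.3]), array([-45.61,   0.24,  -0.11]))
(array([  -0.7,   31. , -394.3]), array([-45.61,   0.24,  -0.11]))
```

View pics/w2c.png

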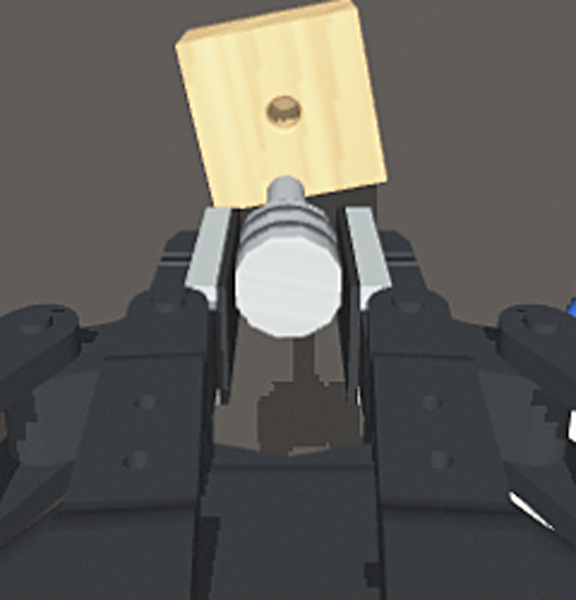

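```bash
python3 - <<'E'
from h import *
s=st(); f=lambda x,y:((x+.5)/2.4-.5+200,(y+.5)/2.4-.5+150)
A=rq(s['ee_rot']);P=s['eef_pos']
h=px2w('wrist',*f(284,111),34,s); print('stand hole',h,'in tool',A.inv().apply(h-P))
t=px2w('wrist',*f(289,286),P[2]+17.3,s); print('head top tool',A.inv().apply(t-P))
t=px2w('wrist',*f(286,184),P[2]-38.7,s); print('tip tool',A.inv().apply(t-P))
print(goal([551,76,164],45.7,s))
E
```

```text
t 3.325 p [ 490.  -287.8  142.2] yaw 0.1 x [ 0.001 -0.001 -1.   ] F [ 0.1  0.  -1.6] M [-0.04  0.02 -0.02] g 19.8 q6 -0.74
stand hole [ 488.2727607  -285.98452956   34.        ] in tool [108.20797338  -1.83847538  -1.88762131]
head top tool [-17.30068153  -0.25230964  -0.60395399]
tip tool [38.69893119 -0.95858721 -0.30483244]
(array([ -22. ,   61.6, -363.7]), array([-4.561e+01,  6.000e-02, -3.000e-02]))
```

>>> carry_out(
  deltas=[
    [1,-22,8,-45,-7,0,0],
    [1,-22,18,-105,-15,0,0],
    [1,-22,28,-165,-23,0,0],
    [1,-22,38,-225,-31,0,0],
    [1,-22,48,-284,-39,0,0],
  ],
)

```text
time_s: 3.95
eef_pos: [536.9, -1.6, 162.4]
ee_rot: [0.638, 0.302, 0.64, -0.303]
force: [0.6, 0.1, -0.1]
grip_width: 0.229
```

```bash
python3 - <<'E'
from h import *
s=st()
print(goal([551,76,164],45.7,s))
E
```

```text
t 3.95 p [536.9  -1.6 162.4] yaw 39.3 x [-0.002  0.001 -1.   ] F [ 0.6  0.1 -0.1] M [-0.03 -0.03  0.05] g 19.5 q6 -0.91
(array([ -1.6,  60.1, -51.1]), array([-6.36, -0.11,  0.07]))
```

>>> carry_out(
  deltas=[
    [1,-0.6,30,-25,-3,0,0],
    [1,-1.6,60,-51,-6.4,0,0],
    [1,-1.6,60,-51,-6.4,0,0],
    [1,-1.6,60,-51,-6.4,0,0],
    [1,-1.6,60,-51,-6.4,0,0],
  ],
)

```text
time_s: 4.58
eef_pos: [551.7, 72.8, 164.9]
ee_rot: [0.654, 0.268, 0.654, -0.268]
force: [0.0, 0.1, 0.2]
grip_width: 0.234
```

```bash
python3 - <<'E'
from h import *
s=st(); snap('wrist','w3.png'); st(); i=cv2.imread('pics/w3.png')[130:330,200:440]; cv2.imwrite('pics/w3c.png',cv2.resize(i,None,fx=3.2,fy=3,interpolation=cv2.INTER_CUBIC))
print(w2px('wrist',[551,76,54],s))
E
```

```text
t 4.575 p [551.7  72.8 164.9] yaw 45.4 x [-0.001 -0.    -1.   ] F [0.  0.1 0.2] M [ 0.06 -0.01  0.02] g 19.9 q6 -0.87
t 4.625 p [551.8  72.8 165. ] yaw 45.4 x [-0.001 -0.    -1.   ] F [ 0.2  0.4 -0.6] M [-0.04 -0.05  0.04] g 19.7 q6 -0.87
[322.26375396 194.62191549]
```

View pics/w3c.png

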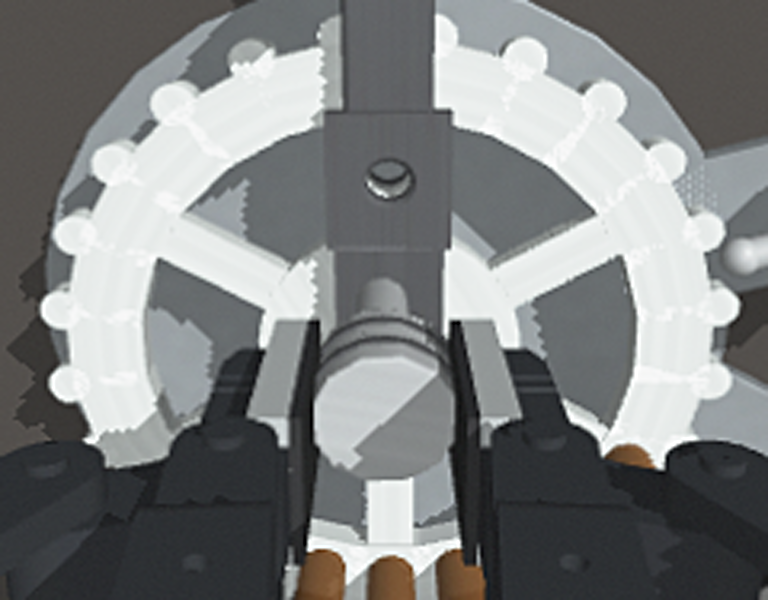

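The lever hole is at crop (389,178), about pixel (321.2,189.0). The lever lines up with the tool and the pin is upright in the grip.

```bash
python3 - <<'E'
from h import *
s=st(); f=lambda x,y:((x+.5)/3.2-.5+200,(y+.5)/3-.5+130)
A=rq(s['ee_rot']);P=s['eef_pos']
h=px2w('wrist',*f(389,178.5),54,s); d=A.inv().apply(h-P);print('hole',h,'tool',d,'shift',d[1:]-[-1.84,-1.89])
for z in (97,92): print(goal([P[0],P[1],z],45.7,s))
for a,b in ((325,180),(451,180)): print(px2w('wrist',*f(a,b),54,s))
E
```

```text
t 4.625 p [551.8  72.8 165. ] yaw 45.4 x [-0.001 -0.    -1.   ] F [ 0.2  0.4 -0.6] M [-0.04 -0.05  0.04] g 19.7 q6 -0.87
hole [547.0924583   78.74137941  54.        ] tool [111.00719736   0.98353332  -7.46269776] shift [ 2.82353332 -5.57269776]
(array([68.,  0.,  0.]), array([-0.3 , -0.02,  0.03]))
(array([73.,  0.,  0.]), array([-0.3 , -0.02,  0.03]))
[535.45857458  66.30781047  54.        ]
[558.97444802  90.18590267  54.        ]
```

>>> carry_out(
  deltas=[
    [1,20,2,-6.6,-0.3,0,0],
    [1,45,2,-6.6,-0.3,0,0],
    [1,62,2,-6.6,-0.3,0,0],
    [1,68,2,-6.6,-0.3,0,0],
    [1,68,2,-6.6,-0.3,0,0],
  ],
)

```text
time_s: 5.25
eef_pos: [548.7, 79.4, 97.4]
ee_rot: [0.655, 0.266, 0.655, -0.266]
force: [0.2, 0.1, 0.5]
grip_width: 0.236
```

```bash
python3 - <<'E'
from h import *
s=st(); snap('wrist','w4.png'); i=cv2.imread('pics/w4.png')[190:290,270:370]; cv2.imwrite('pics/w4c.png',cv2.resize(i,None,fx=6,fy=6,interpolation=cv2.INTER_CUBIC))
E
```

```text
t 5.25 p [548.7  79.4  97.4] yaw 45.7 x [ 0.  0. -1.] F [0.2 0.1 0.5] M [0.03 0.03 0.01] g 20.1 q6 -0.87
```

View pics/w4c.png

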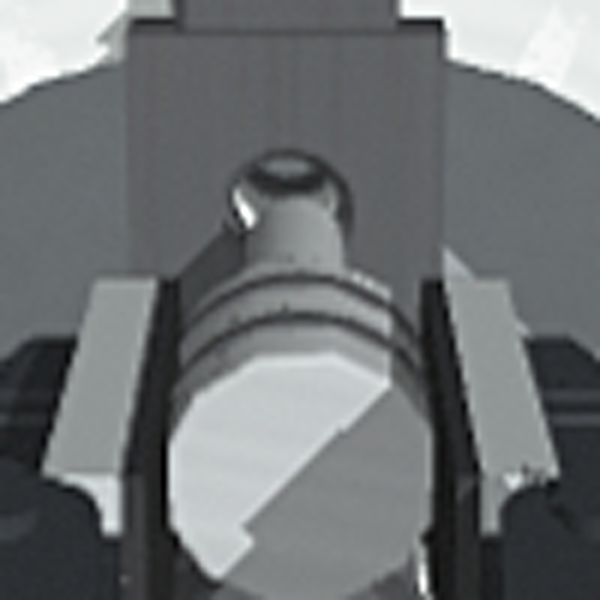

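Seen from above, the shank and the hole line up sideways (about columns 292 and 291 in the crop). I'll lower it gently and watch the force.

>>> carry_out(
  deltas=[
    [1,3,0,0,0,0,0],
    [1,6,0,0,0,0,0],
    [1,8,0,0,0,0,0],
    [1,10,0,0,0,0,0],
    [1,10,0,0,0,0,0],
  ],
)

```text
time_s: 5.92
eef_pos: [548.5, 79.7, 87.1]
ee_rot: [0.655, 0.266, 0.655, -0.266]
force: [0.5, -1.5, -1.6]
grip_width: 0.234
```

```bash
python3 - <<'E'
from h import *
s=st()
E
```

```text
t 5.925 p [548.5  79.7  87.1] yaw 45.8 x [-0. -0. -1.] F [ 0.5 -1.5 -1.6] M [-0.19  0.03  0.01] g 19.9 q6 -0.87
```

>>> carry_out(
  deltas=[
    [1,2,0,0,0,0,0],
    [1,4,0,0,0,0,0],
    [1,6,0,0,0,0,0],
    [1,8,0,0,0,0,0],
    [1,8,0,0,0,0,0],
  ],
)

```text
time_s: 6.55
eef_pos: [548.5, 79.7, 79.1]
ee_rot: [0.655, 0.266, 0.655, -0.266]
force: [-0.3, -2.8, -2.0]
grip_width: 0.233
```

```bash
python3 - <<'E'
from h import *
s=st(); print(rq(s['ee_rot']).inv().apply(s['force']).round(1))
E
```

```text
t 6.55 p [548.5  79.7  79.1] yaw 45.8 x [-0. -0. -1.] F [-0.3 -2.8 -2. ] M [-0.4   0.04  0.01] g 19.8 q6 -0.87
[ 2.  -2.2  1.7]
```

>>> carry_out(
  deltas=[
    [1,0,-0.5,0.4,0,0,0],
    [1,3,-0.6,0.5,0,0,0],
    [1,6,-0.6,0.5,0,0,0],
    [1,8,-0.6,0.5,0,0,0],
    [1,8,-0.6,0.5,0,0,0],
  ],
)

```text
time_s: 7.18
eef_pos: [548.5, 79.0, 71.1]
ee_rot: [0.655, 0.266, 0.655, -0.266]
force: [-0.6, 0.1, -0.4]
grip_width: 0.237
```

```bash
python3 - <<'E'
from h import *
s=st(); print(rq(s['ee_rot']).inv().apply(s['force']).round(1))
E
```

```text
t 7.175 p [548.5  79.   71.1] yaw 45.8 x [-0.  0. -1.] F [-0.6  0.1 -0.4] M [ 0.05 -0.02 -0.  ] g 20.2 q6 -0.87
[ 0.4 -0.4 -0.5]
```

>>> carry_out(
  deltas=[
    [1,3,0,0,0,0,0],
    [1,6,0,0,0,0,0],
    [1,9,0,0,0,0,0],
    [1,11,0,0,0,0,0],
    [1,12,0,0,0,0,0],
  ],
)

```text
time_s: 7.8
eef_pos: [548.5, 79.0, 59.1]
ee_rot: [0.655, 0.266, 0.655, -0.266]
force: [0.5, -0.9, -0.7]
grip_width: 0.232
```

```bash
python3 - <<'E'
from h import *
s=st(); print(rq(s['ee_rot']).inv().apply(s['force']).round(1))
E
```

```text
t 7.8 p [548.5  79.   59.1] yaw 45.8 x [-0.  0. -1.] F [ 0.5 -0.9 -0.7] M [-0.03  0.03  0.07] g 19.8 q6 -0.87
[ 0.7 -0.3  0.9]
```

>>> carry_out(
  deltas=[
    [1,1,0,0,0,0,0],
    [1,1.6,0,0,0,0,0],
    [1,2.2,0,0,0,0,0],
    [1,2.8,0,0,0,0,0],
    [1,2.8,0,0,0,0,0],
  ],
)

```text
time_s: 8.43
eef_pos: [548.7, 79.0, 56.9]
ee_rot: [0.655, 0.266, 0.655, -0.266]
force: [-2.9, -0.1, 4.3]
grip_width: 0.231
```

```bash
python3 - <<'E'
from h import *
s=st(); print(rq(s['ee_rot']).inv().apply(s['force']).round(1))
E
```

```text
t 8.425 p [548.7  79.   56.9] yaw 45.8 x [ 0. -0. -1.] F [-2.9 -0.1  4.3] M [0.02 0.3  0.01] g 19.6 q6 -0.87
[-4.3 -2.  -2. ]
```

>>> carry_out(
  deltas=[
    [1,0.5,0,0,0,0,0],
    [1,1.2,0,0,0,0,0],
    [1,1.5,0,0,0,0,0],
    [1,1.5,0,0,0,0,0],
    [1,1.5,0,0,0,0,0],
  ],
)

```text
time_s: 9.05
eef_pos: [548.8, 79.0, 56.7]
ee_rot: [0.656, 0.266, 0.655, -0.266]
force: [-8.2, -1.0, 18.3]
grip_width: 0.233
```

```bash
python3 - <<'E'
from h import *
s=st(); print(rq(s['ee_rot']).inv().apply(s['force']).round(1))
E
```

```text
t 9.05 p [548.8  79.   56.7] yaw 45.8 x [ 0.001 -0.    -1.   ] F [-8.2 -1.  18.3] M [ 0.04  1.14 -0.05] g 19.8 q6 -0.87
[-18.4  -6.4  -5.2]
```

>>> carry_out(
  deltas=[
    [-0.1,0,0,0,0,0,0],
    [-0.1,-1,0,0,0,0,0],
    [-0.1,-1,0,0,0,0,0],
    [-0.1,-20,0,0,0,0,0],
    [-0.1,-70,0,0,0,0,0],
  ],
)

```text
time_s: 9.68
eef_pos: [547.3, 79.0, 123.8]
ee_rot: [0.653, 0.266, 0.657, -0.267]
force: [0.6, 0.5, 0.0]
grip_width: 0.549
```

```bash
python3 - <<'E'
from h import *
s=st(); snap('wrist','w5.png');s=st(); i=cv2.imread('pics/w5.png')[100:300,200:440]; cv2.imwrite('pics/w5c.png',cv2.resize(i,None,fx=3,fy=3,interpolation=cv2.INTER_CUBIC))
b=snap('scene','s5.png')
for z in (54,106): print(w2px('wrist',[492,135,z],s))
E
```

```text
t 9.675 p [547.3  79.  123.8] yaw 45.8 x [-0.005  0.    -1.   ] F [0.6 0.5 0. ] M [ 0.03 -0.01 -0.  ] g 46.7 q6 -0.87
t 9.725 p [550.8  78.9 131.9] yaw 45.8 x [ 0.008 -0.001 -1.   ] F [ 2.5 -1.1  7.1] M [ 0.01 -0.07 -0.05] g 46.7 q6 -0.87
[318.46849319  94.92925941]
[318.59221319  88.8977968 ]
```

View pics/w5c.png

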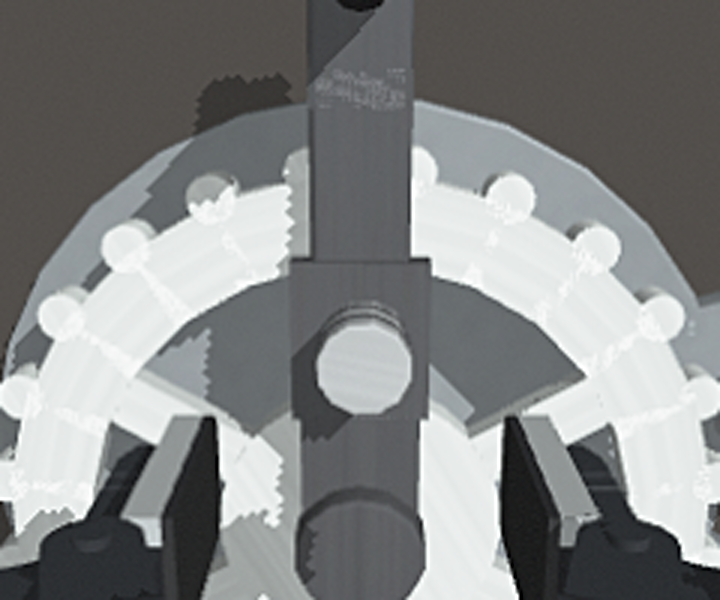

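Wrist view: the pin head sits on the lever with its ring on the plate, and the hub is at crop (360,550). The handle lies straight ahead on the same line. I'll move over to the handle.

>>> carry_out(
  deltas=[
    [-0.1,0,0,-45,0,0,0],
    [-0.1,0,0,-85,0,0,0],
    [-0.1,0,0,-85,0,0,0],
    [-0.1,0,0,-85,0,0,0],
    [-0.1,0,0,-85,0,0,0],
  ],
)

```text
time_s: 10.4
eef_pos: [488.2, 137.6, 124.8]
ee_rot: [0.655, 0.266, 0.655, -0.266]
force: [-0.2, -0.3, -0.9]
grip_width: 0.555
```

```bash
python3 - <<'E'
from h import *
s=st(); snap('wrist','w6.png'); i=cv2.imread('pics/w6.png')[150:350,200:440]; cv2.imwrite('pics/w6c.png',cv2.resize(i,None,fx=3,fy=3,interpolation=cv2.INTER_CUBIC))
print(w2px('wrist',[487.6,138.3,106],s),w2px('wrist',[548.5,79,74],s)); print(goal([487.6,138.3,64],45.8,s))
E
```

```text
t 10.4 p [488.2 137.6 124.8] yaw 45.7 x [ 0. -0. -1.] F [-0.2 -0.3 -0.9] M [ 0.03  0.01 -0.03] g 47.1 q6 -0.75
[320.33351828 238.12999513] [320.18277152 327.28720032]
(array([60.8,  0.1, -1. ]), array([-0.07,  0.01, -0.  ]))
```

View pics/w6c.png

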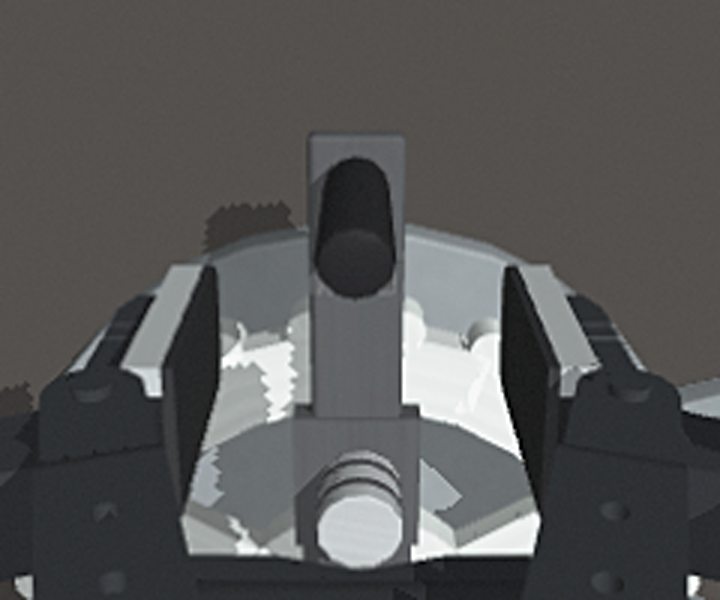

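Handle top centre is at crop (356,263), which matches the prediction to within 1 mm. I'll lower and grip it.

>>> carry_out(
  deltas=[
    [-0.1,25,-0.5,-1,0,0,0],
    [-0.1,48,-0.5,-1,0,0,0],
    [-0.1,60,-0.5,-1,0,0,0],
    [-0.1,61,-0.5,-1,0,0,0],
    [0.4,61,-0.5,-1,0,0,0],
  ],
  newtons=40,
)

```text
time_s: 11.08
eef_pos: [487.1, 138.5, 64.6]
ee_rot: [0.655, 0.266, 0.655, -0.266]
force: [0.5, -0.3, 0.4]
grip_width: 0.353
```

>>> carry_out(
  deltas=[
    [1,0,0,0,0,0,0],
    [1,0,0,0,0,0,0],
    [1,0,0,0,0,0,0],
    [1,0,0,0,0,0,0],
    [1,0,0,0,0,0,0],
  ],
)

```text
time_s: 11.7
eef_pos: [486.9, 138.5, 64.8]
ee_rot: [0.656, 0.266, 0.655, -0.266]
force: [-1.7, -1.0, 6.5]
grip_width: 0.173
```

```bash
python3 - <<'E'
from h import *
s=st(); print(rq(s['ee_rot']).inv().apply(s['force']).round(1))
P=s['eef_pos'];t=np.radians(45.7); C=np.array([587.9,40.7]); v=P[:2]-C; print(np.hypot(*v),np.degrees(np.arctan2(v[1],v[0])))
E
```

```text
t 11.7 p [486.9 138.5  64.8] yaw 45.8 x [ 0.001 -0.    -1.   ] F [-1.7 -1.   6.5] M [-0.23  0.26  0.02] g 14.7 q6 -0.75
[-6.5 -1.9 -0.5]
140.57604152017785 135.90736339172545
```

>>> carry_out(
  deltas=[
    [1,0,-1.22,0.01,-0.5,0,0],
    [1,0,-2.44,0.02,-1,0,0],
    [1,0,-3.67,0.05,-1.5,0,0],
    [1,0,-4.89,0.09,-2,0,0],
    [1,0,-6.11,0.13,-2.5,0,0],
  ],
)

```text
time_s: 12.32
eef_pos: [482.9, 134.3, 64.8]
ee_rot: [0.661, 0.252, 0.66, -0.251]
force: [0.3, 1.4, 4.8]
grip_width: 0.175
```

>>> carry_out(
  deltas=[
    [1,0,-1.22,0.01,-0.5,0,0],
    [1,0,-2.44,0.02,-1,0,0],
    [1,0,-3.67,0.05,-1.5,0,0],
    [1,0,-4.89,0.09,-2,0,0],
    [1,0,-6.11,0.13,-2.5,0,0],
  ],
)

```text
time_s: 12.95
eef_pos: [479.2, 129.9, 64.8]
ee_rot: [0.667, 0.238, 0.665, -0.237]
force: [0.8, 4.7, 6.0]
grip_width: 0.172
```

```bash
cat >> h.py <<'E'
def lev():
    s=st();P=s['eef_pos'];v=P[:2]-[587.9,40.7];print('R',np.hypot(*v).round(1),'lever',(np.degrees(np.arctan2(v[1],v[0]))%360-135.9).round(2),'Ftool',rq(s['ee_rot']).inv().apply(s['force']).round(1))
E
python3 -c "
from h import *
lev()"
```

```text
t 12.95 p [479.2 129.9  64.8] yaw 50.8 x [ 0.002  0.001 -1.   ] F [0.8 4.7 6. ] M [ 0.56 -0.05 -0.12] g 14.6 q6 -0.86
R 140.6 lever 4.74 Ftool [-6.   4.1 -2.4]
```

>>> carry_out(
  deltas=[
    [1,0,-1.22,0.01,-0.5,0,0],
    [1,0,-2.44,0.02,-1,0,0],
    [1,0,-3.67,0.05,-1.5,0,0],
    [1,0,-4.89,0.09,-2,0,0],
    [1,0,-6.11,0.13,-2.5,0,0],
  ],
)

```text
time_s: 13.58
eef_pos: [475.6, 125.5, 64.8]
ee_rot: [0.672, 0.224, 0.67, -0.222]
force: [2.6, 7.9, 3.7]
grip_width: 0.174
```

>>> carry_out(
  deltas=[
    [1,0,-1.22,0.01,-0.5,0,0],
    [1,0,-2.44,0.02,-1,0,0],
    [1,0,-3.67,0.05,-1.5,0,0],
    [1,0,-4.89,0.09,-2,0,0],
    [1,0,-6.11,0.13,-2.5,0,0],
  ],
)

```text
time_s: 14.2
eef_pos: [472.0, 120.6, 64.8]
ee_rot: [0.677, 0.209, 0.675, -0.207]
force: [1.6, 7.5, 5.6]
grip_width: 0.176
```

>>> carry_out(
  deltas=[
    [1,0,-1.22,0.01,-0.5,0,0],
    [1,0,-2.44,0.02,-1,0,0],
    [1,0,-3.67,0.05,-1.5,0,0],
    [1,0,-4.89,0.09,-2,0,0],
    [1,0,-6.11,0.13,-2.5,0,0],
  ],
)

```text
time_s: 14.82
eef_pos: [468.4, 115.2, 64.8]
ee_rot: [0.681, 0.194, 0.68, -0.193]
force: [0.3, 5.8, 7.6]
grip_width: 0.175
```

>>> carry_out(
  deltas=[
    [1,0,-1.22,0.01,-0.5,0,0],
    [1,0,-2.44,0.02,-1,0,0],
    [1,0,-3.67,0.05,-1.5,0,0],
    [1,0,-4.89,0.09,-2,0,0],
    [1,0,-6.11,0.13,-2.5,0,0],
  ],
)

```text
time_s: 15.45
eef_pos: [465.2, 109.8, 64.8]
ee_rot: [0.685, 0.179, 0.684, -0.178]
force: [-0.7, 5.1, 8.4]
grip_width: 0.173
```

```bash
python3 -c "
from h import *
lev()"
```

```text
t 15.45 p [465.2 109.8  64.8] yaw 60.8 x [ 0.002  0.001 -1.   ] F [-0.7  5.1  8.4] M [ 0.65  0.11 -0.06] g 14.7 q6 -1.08
R 140.9 lever 14.71 Ftool [-8.4  4.2 -3.1]
```

>>> carry_out(
  deltas=[
    [1,0,-1.22,0.01,-0.5,0,0],
    [1,0,-2.44,0.02,-1,0,0],
    [1,0,-3.67,0.05,-1.5,0,0],
    [1,0,-4.89,0.09,-2,0,0],
    [1,0,-6.11,0.13,-2.5,0,0],
  ],
)

```text
time_s: 16.08
eef_pos: [462.2, 104.4, 64.8]
ee_rot: [0.688, 0.164, 0.688, -0.163]
force: [-1.3, 5.0, 7.8]
grip_width: 0.179
```

>>> carry_out(
  deltas=[
    [1,0,-1.22,0.01,-0.5,0,0],
    [1,0,-2.44,0.02,-1,0,0],
    [1,0,-3.67,0.05,-1.5,0,0],
    [1,0,-4.89,0.09,-2,0,0],
    [1,0,-6.11,0.13,-2.5,0,0],
  ],
)

```text
time_s: 16.7
eef_pos: [459.5, 98.9, 64.8]
ee_rot: [0.692, 0.149, 0.691, -0.148]
force: [-1.8, 4.6, 9.6]
grip_width: 0.174
```

>>> carry_out(
  deltas=[
    [1,0,-1.22,0.01,-0.5,0,0],
    [1,0,-2.44,0.02,-1,0,0],
    [1,0,-3.67,0.05,-1.5,0,0],
    [1,0,-4.89,0.09,-2,0,0],
    [1,0,-6.11,0.13,-2.5,0,0],
  ],
)

```text
time_s: 17.32
eef_pos: [457.1, 93.6, 64.8]
ee_rot: [0.695, 0.134, 0.694, -0.133]
force: [-0.4, 9.3, 8.1]
grip_width: 0.179
```

>>> carry_out(
  deltas=[
    [1,0,-1.22,0.01,-0.5,0,0],
    [1,0,-2.44,0.02,-1,0,0],
    [1,0,-3.67,0.05,-1.5,0,0],
    [1,0,-4.89,0.09,-2,0,0],
    [1,0,-6.11,0.13,-2.5,0,0],
  ],
)

```text
time_s: 17.95
eef_pos: [454.9, 88.0, 64.7]
ee_rot: [0.698, 0.119, 0.697, -0.117]
force: [-0.9, 9.1, 9.2]
grip_width: 0.174
```

>>> carry_out(
  deltas=[
    [1,0,-1.22,0.01,-0.5,0,0],
    [1,0,-2.44,0.02,-1,0,0],
    [1,0,-3.67,0.05,-1.5,0,0],
    [1,0,-4.89,0.09,-2,0,0],
    [1,0,-6.11,0.13,-2.5,0,0],
  ],
)

```text
time_s: 18.58
eef_pos: [452.9, 81.9, 64.8]
ee_rot: [0.7, 0.103, 0.699, -0.102]
force: [-3.4, 6.1, 9.6]
grip_width: 0.176
```

>>> carry_out(
  deltas=[
    [1,0,-1.22,0.01,-0.5,0,0],
    [1,0,-2.44,0.02,-1,0,0],
    [1,0,-3.67,0.05,-1.5,0,0],
    [1,0,-4.89,0.09,-2,0,0],
    [1,0,-6.11,0.13,-2.5,0,0],
  ],
)

```text
time_s: 19.2
eef_pos: [451.1, 75.9, 64.7]
ee_rot: [0.702, 0.088, 0.702, -0.087]
force: [-3.1, 6.2, 11.0]
grip_width: 0.173
```

```bash
python3 -c "
from h import *
lev()"
```

```text
t 19.2 p [451.1  75.9  64.7] yaw 75.8 x [ 0.     0.001 -1.   ] F [-3.1  6.2 11. ] M [ 0.73  0.48 -0.07] g 14.7 q6 -1.41
R 141.3 lever 29.68 Ftool [-11.    5.2  -4.5]
```

>>> carry_out(
  deltas=[
    [1,-0.2,-1.22,-0.2,-0.5,0,0],
    [1,-0.4,-2.44,-0.4,-1,0,0],
    [1,-0.6,-3.67,-0.6,-1.5,0,0],
    [1,-0.6,-4.89,-0.6,-2,0,0],
    [1,-0.6,-6.11,-0.6,-2.5,0,0],
  ],
)

```text
time_s: 19.82
eef_pos: [449.5, 69.4, 64.8]
ee_rot: [0.704, 0.072, 0.703, -0.072]
force: [4.0, 3.5, 3.1]
grip_width: 0.173
```

>>> carry_out(
  deltas=[
    [1,0,-1.22,0.01,-0.5,0,0],
    [1,0,-2.44,0.02,-1,0,0],
    [1,0,-3.67,0.05,-1.5,0,0],
    [1,0,-4.89,0.09,-2,0,0],
    [1,0,-6.11,0.13,-2.5,0,0],
  ],
)

```text
time_s: 20.45
eef_pos: [448.3, 63.4, 64.8]
ee_rot: [0.705, 0.057, 0.704, -0.057]
force: [3.7, 3.4, 4.2]
grip_width: 0.171
```

>>> carry_out(
  deltas=[
    [1,0,-1.22,0.01,-0.5,0,0],
    [1,0,-2.44,0.02,-1,0,0],
    [1,0,-3.67,0.05,-1.5,0,0],
    [1,0,-4.89,0.09,-2,0,0],
    [1,0,-6.11,0.13,-2.5,0,0],
  ],
)

```text
time_s: 21.08
eef_pos: [447.4, 57.7, 64.8]
ee_rot: [0.706, 0.042, 0.706, -0.041]
force: [4.8, 8.9, 4.2]
grip_width: 0.175
```

>>> carry_out(
  deltas=[
    [1,0,-1.22,0.01,-0.5,0,0],
    [1,0,-2.44,0.02,-1,0,0],
    [1,0,-3.67,0.05,-1.5,0,0],
    [1,0,-4.89,0.09,-2,0,0],
    [1,0,-6.11,0.13,-2.5,0,0],
  ],
)

```text
time_s: 21.7
eef_pos: [446.8, 51.8, 64.8]
ee_rot: [0.707, 0.026, 0.706, -0.026]
force: [3.7, 7.3, 4.0]
grip_width: 0.176
```

>>> carry_out(
  deltas=[
    [1,0,-1.22,0.01,-0.5,0,0],
    [1,0,-2.44,0.02,-1,0,0],
    [1,0,-3.67,0.05,-1.5,0,0],
    [1,0,-4.89,0.09,-2,0,0],
    [1,0,-6.11,0.13,-2.5,0,0],
  ],
)

```text
time_s: 22.32
eef_pos: [446.4, 45.4, 64.8]
ee_rot: [0.707, 0.011, 0.707, -0.01]
force: [2.3, 5.0, 5.5]
grip_width: 0.176
```

>>> carry_out(
  deltas=[
    [1,0,-1.22,0.01,-0.5,0,0],
    [1,0,-2.44,0.02,-1,0,0],
    [1,0,-3.67,0.05,-1.5,0,0],
    [1,0,-4.89,0.09,-2,0,0],
    [1,0,-6.11,0.13,-2.5,0,0],
  ],
)

```text
time_s: 22.95
eef_pos: [446.2, 39.2, 64.8]
ee_rot: [0.707, -0.005, 0.707, 0.005]
force: [2.1, 3.9, 6.4]
grip_width: 0.176
```

```bash
python3 -c "
from h import *
lev()"
```

```text
t 22.95 p [446.2  39.2  64.8] yaw 90.8 x [ 0.  0. -1.] F [2.1 3.9 6.4] M [ 0.63 -0.39 -0.08] g 14.9 q6 -1.76
R 141.7 lever 44.72 Ftool [-6.4  3.9  2.1]
```

>>> carry_out(
  deltas=[
    [1,0,-1.22,0.01,-0.5,0,0],
    [1,0,-2.44,0.02,-1,0,0],
    [1,0,-3.67,0.05,-1.5,0,0],
    [1,0,-4.89,0.09,-2,0,0],
    [1,0,-6.11,0.13,-2.5,0,0],
  ],
)

```text
time_s: 23.58
eef_pos: [446.4, 33.0, 64.8]
ee_rot: [0.707, -0.02, 0.707, 0.02]
force: [1.6, 3.4, 6.0]
grip_width: 0.176
```

>>> carry_out(
  deltas=[
    [1,0,-1.22,0.01,-0.5,0,0],
    [1,0,-2.44,0.02,-1,0,0],
    [1,0,-3.67,0.05,-1.5,0,0],
    [1,0,-4.89,0.09,-2,0,0],
    [1,0,-6.11,0.13,-2.5,0,0],
  ],
)

```text
time_s: 24.2
eef_pos: [446.8, 27.0, 64.8]
ee_rot: [0.706, -0.036, 0.706, 0.036]
force: [0.7, 3.6, 6.5]
grip_width: 0.175
```

>>> carry_out(
  deltas=[
    [1,0,-1.22,0.01,-0.5,0,0],
    [1,0,-2.44,0.02,-1,0,0],
    [1,0,-3.67,0.05,-1.5,0,0],
    [1,0,-4.89,0.09,-2,0,0],
    [1,0,-6.11,0.13,-2.5,0,0],
  ],
)

```text
time_s: 24.82
eef_pos: [447.4, 21.2, 64.8]
ee_rot: [0.705, -0.051, 0.705, 0.051]
force: [0.8, 7.9, 6.9]
grip_width: 0.18
```

>>> carry_out(
  deltas=[
    [1,0,-1.22,0.01,-0.5,0,0],
    [1,0,-2.44,0.02,-1,0,0],
    [1,0,-3.67,0.05,-1.5,0,0],
    [1,0,-4.89,0.09,-2,0,0],
    [1,0,-6.11,0.13,-2.5,0,0],
  ],
)

```text
time_s: 25.45
eef_pos: [448.2, 15.5, 64.7]
ee_rot: [0.704, -0.066, 0.704, 0.067]
force: [1.0, 8.1, 8.5]
grip_width: 0.175
```

>>> carry_out(
  deltas=[
    [1,0,-1.22,0.01,-0.5,0,0],
    [1,0,-2.44,0.02,-1,0,0],
    [1,0,-3.67,0.05,-1.5,0,0],
    [1,0,-4.89,0.09,-2,0,0],
    [1,0,-6.11,0.13,-2.5,0,0],
  ],
)

```text
time_s: 26.08
eef_pos: [449.5, 9.2, 64.7]
ee_rot: [0.702, -0.082, 0.703, 0.082]
force: [-0.4, 6.0, 8.6]
grip_width: 0.174
```

>>> carry_out(
  deltas=[
    [1,0,-1.22,0.01,-0.5,0,0],
    [1,0,-2.44,0.02,-1,0,0],
    [1,0,-3.67,0.05,-1.5,0,0],
    [1,0,-4.89,0.09,-2,0,0],
    [1,0,-6.11,0.13,-2.5,0,0],
  ],
)

```text
time_s: 26.7
eef_pos: [451.0, 3.0, 64.8]
ee_rot: [0.7, -0.097, 0.701, 0.097]
force: [-1.0, 3.5, 8.9]
grip_width: 0.178
```

```bash
python3 -c "
from h import *
lev()"
```

```text
t 26.7 p [451.    3.   64.8] yaw 105.8 x [-0.001  0.    -1.   ] F [-1.   3.5  8.9] M [ 0.61  0.12 -0.12] g 15.1 q6 -2.1
R 142.0 lever 59.48 Ftool [-8.9  3.6 -0. ]
```

>>> carry_out(
  deltas=[
    [1,0,-1.22,0.01,-0.5,0,0],
    [1,0,-2.44,0.02,-1,0,0],
    [1,0,-3.67,0.05,-1.5,0,0],
    [1,0,-3.67,0.05,-1.5,0,0],
    [1,0,-3.67,0.05,-1.5,0,0],
  ],
)

```text
time_s: 27.32
eef_pos: [451.9, -0.5, 64.8]
ee_rot: [0.699, -0.106, 0.699, 0.106]
force: [-0.4, 3.0, 7.6]
grip_width: 0.178
```

```bash
python3 - <<'E'
from h import *
lev()
a=snap('top','t9.png');b=snap('scene','s9.png');a=cv2.imread('pics/t9.png');b=cv2.imread('pics/s9.png')
W=np.zeros((560,800,3),np.uint8)
W[:520,:400]=cv2.resize(a[135:265,250:350],(400,520),interpolation=3);W[:520,400:]=cv2.resize(b[120:250,300:400],(400,520),interpolation=3);cv2.imwrite('pics/f.png',W)
E
```

```text
t 27.325 p [451.9  -0.5  64.8] yaw 107.3 x [-0.001  0.    -1.   ] F [-0.4  3.   7.6] M [ 0.59  0.09 -0.14] g 15.1 q6 -2.13
R 142.1 lever 60.95 Ftool [-7.6  3.   0.5]
```

View pics/f.png

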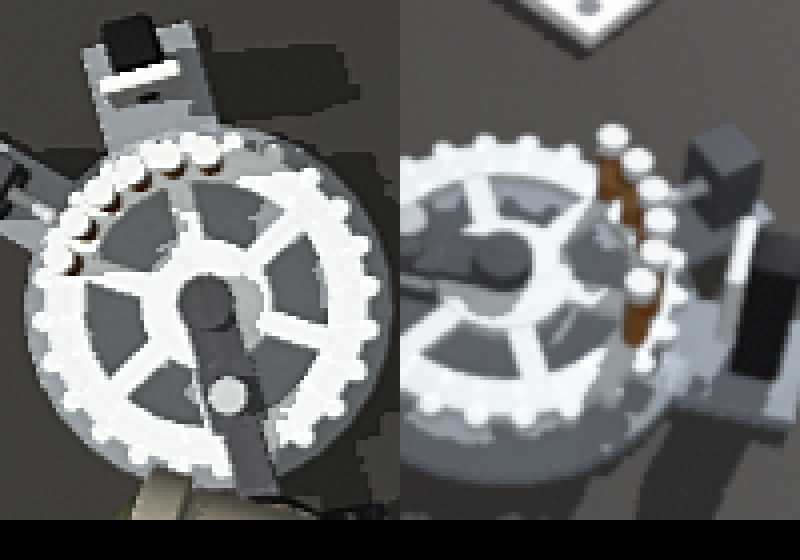

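The top view shows the tubes swung round about 60° with the lever, and the pin head seated at crop (229,396). I felt four separate force peaks, and the lever has turned 61.5°. I'm handing in now.

```bash
python3 - <<'E'
from h import *
lev(); print(order.finish_job())
E
```

```text
t 27.425 p [452.   -0.5  64.8] yaw 107.3 x [-0.001  0.    -1.   ] F [-0.9  3.9  8.2] M [ 0.53  0.08 -0.16] g 15.0 q6 -2.13
R 142.0 lever 60.95 Ftool [-8.2  4.   0.3]
the job is handed in; nothing more can be done
None
```

I drove the pin home on the lever, then swung the lever counter-clockwise by its handle through four clicks. I handed the job in at 27.4 s with the handle still gripped.

- **Pin:** it met hard contact at about 18 N with the head's underside at about 54 mm, which is the top face of the lever. The wrist picture after letting go, and the last top picture, both show the head flat on the plate.
- **Clicks:** I felt four separate push peaks of about 8–9 N, near 8.5°, 23.5°, 38.5° and 53.5° of lever swing. The peaks ran about 2 N above the stated 6.5 N. Forces were only sampled every 2.5°, so the brief drop to 2 N was never caught cleanly.
- **Final position:** the lever stands at 61.0–61.5°, depending on whether position or tool yaw is used. Allowing for the pin's play, the wheel should be at roughly 58–61°, close to the 60° mid-gap and well short of the fifth lobe at 67.5°. I did not measure the wheel's angle directly, but the last pictures show the tubes turned by about that much.
- **Holding force:** the push at the handle at the end was about 4 N. There was also a steady vertical force of about 8 N on the fingers from the grip.
- **Bottles:** the arm's path stayed well clear of them. I did not check them in the final picture.

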